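Probe the open mould cavity between two datum checks

ROBOT

A 6-joint arm with a two-finger parallel gripper is mounted at the origin on the work surface. World frame = base frame: x ahead of the robot, y to its left, z up, the work surface at z = 0. Lengths are in m, angles in degrees, forces in N, time in s.
With the tool pointing down it reaches from about 0.325 to 0.85 m from the base axis. Payload 15.5 kg.
Tool frame: the origin (TCP) lies at the very end of the fingers, on their centre line; the grasp point (between the pads) lies arm.grip_depth behind it (arm.grip_depth is the distance from the TCP to the grasp point, in m); z points along the fingers, y is the line along which they close (so a half turn about z gives the same grasp; the last joint's range is limited). The gripper opens to 91 mm and grips with 3 to 60 N. Pads are 32 mm wide; open, the fingers measure 118 mm over their backs; the gripper's body (76 mm by 178 mm) begins 60 mm behind the grasp point.
Start: joints at [-72.737, 28.281, 77.091, -0, 74.628, -5.472], TCP at [0.242, -0.576, 0.182] pointing down, gripper open.
Joint ranges: [-166.48, 166.48], [-47.26, 123.95], [12.59, 153.08], [-70.14, 250.14], [6.76, 159.57], [-176.63, 176.63]. Speed limits (degrees/s): [108.29, 108.29, 147.25, 172.46, 172.46, 172.46].

INTERFACE

Orientations are given as a 3x3 rotation matrix whose columns are the frame's x, y, z axes.
In Python, from rig import arm gives the robot as it stands. Calls block until the motion is done:
- arm.move_to(position, orientation): joint-space move of the TCP to a pose.
- arm.move_l(position, orientation=None, feed=0.15): straight line of the TCP; orientation=None keeps the orientation; feed is the mean speed in m/s.
- arm.move_joints(angles): joint-space move.
- arm.grip(opening): finger opening in m; the grip force is fixed at half the most; returns when the fingers have stopped.
- arm.sleep(seconds).
- arm.solve_ik(position, orientation): joint angles nearest the present ones, or None.
- arm.snapshot(name): name is "scene" or "top" or "wrist"; returns the picture (384x512x3 uint8, red, green, blue); there is no depth.
- arm.get_calibration(name): a dict with "intrinsics" (3x3 intrinsics, pixels), "cam_to_world" (4x4, takes a point from camera to world coordinates). Camera axes: x right, y down, z forward; pixel columns grow to the right and rows downward; lengths in m; the calibration is good to about 2 mm. A picture is of the moment at which its call begins: read the wrist's pose just before it. get_calibration takes no time and is no camera call; for the wrist camera it gives the pose at the moment of the call.
A pose or a line that the arm cannot do raises arm.Unreachable and nothing moves.
- arm.sign_off(): hands the job in; it is judged then, once.
Readings, each from a call of its own:
- arm.current_t(): time.
- arm.current_joint_positions(): joint angles.
- arm.current_dq(): joint speeds.
- arm.current_tau(): joint torques, N m.
- arm.current_ee_pos(): TCP position.
- arm.current_tool_rot(): TCP orientation.
- arm.current_force(): force on the tool from outside, world axes, zero at the start.
- arm.current_torque(): the same for the moment, N m.
- arm.current_width(): finger opening in m.
- arm.current_grasp_force(): force on a finger pad.
Only numpy, scipy, OpenCV 4.12 (cv2) and the standard library are available. Lean on these libraries where they do the work, as an engineer would, in place of code of your own. Each camera call takes 0.05 s, during which the arm holds its last target. There are 200 camera calls.

TASK

Take the sprung touch probe out of its fork rest and gently touch its tip first on the middle of the square datum pad of the mould plate, then on the round boss in the middle of the one cavity that is not closed by a cap (it has only an open ring around it), and then once more on the square pad to confirm the zero; press just enough each time to push the plunger in a little, and stay there a moment. Finally hang the probe upright back in its fork and let go. Do not touch the caps, and leave the other things on the bench where they are.

Things in the scene. Friction and masses are not known exactly. Their poses are not given: they have to be found in the camera images.
- probe: sprung touch probe, 0.18 kg, round, upright in the fork. Origin: centre of the underside of its flange (44 mm dia, 8 thick); z up its axis; yaw means nothing. Above: black ribbed grip, 28 mm dia, 8 to 62 mm above the origin, cap to 68. Below: stem, 14 mm dia, to 30 mm below the origin, then thin plunger (7 mm) with a 9 mm ball, lowest point 62 mm below the origin
- tip_end (a point): lowest point of the probe's ball tip, 62 mm below the probe's origin while the plunger is out; moves up with the plunger
- plunger (a joint): how far the probe's plunger is pushed in: 0 fully out, 0.010 m fully in; its soft spring takes 1 N to start and 5 N when fully in
- rest: aluminium stand on a black foot, fixed to the bench, foot 100 x 80 x 8 mm. On top a level fork 10 mm thick: two prongs (50 mm along its x, 20 mm wide) leave a slot 24 mm wide, open from above and to its -x side, closed 13 mm beyond the seat on its +x side. Origin at the underside, below the seat
- rest_seat (a point): middle of the fork's slot at the height of the prongs' top, 85 mm above the bench: the probe's origin lies here when it hangs in the fork with its flange on the prongs. x axis away from the open end of the slot, z up
- plate: steel mould plate fixed to the bench, 190 mm (its x) x 290 mm (its y), 40 mm thick, origin at the centre of its underside. Three round cavities, 68 mm diameter, in a row along its y, at x = +15 mm and y = -88, 0 and +88 mm, each with a brass boss in its middle. Three brass pads lie along its -x edge
- boss_1 (a point): centre of the top of the round brass boss (24 mm diameter, 4 mm high) in the cavity at the plate's y = -88 mm, 44 mm above the bench; may be under a cap
- boss_2 (a point): the same in the middle cavity (y = 0)
- boss_3 (a point): the same in the cavity at y = +88 mm
- cap_a: solid dark steel cap bolted over one of the cavities, 68 mm diameter, 18 mm high, with a knob 20 mm across and 16 mm high on top; origin at the centre of its underside, on the plate's top. It covers the boss below it
- cap_b: a second cap, the same, over another cavity
- ring: dark steel open ring fixed around the boss of the cavity that has no cap, 68 mm outer and 52 mm inner diameter, 10 mm high; origin at the centre of its underside, on the plate's top
- datum: the square brass datum pad, 32 x 32 mm, 4 mm high, fixed on the plate near its -x edge, at one of three spots; origin at the centre of its underside
- datum_top (a point): centre of the top of the square datum pad, 44 mm above the bench
- plug_a: round brass plug on the plate, 22 mm diameter, 4 mm high, at another of the three spots: not to be measured; origin at the centre of its underside
- plug_b: a second round brass plug, the same
- block: bystander: loose steel block, 50 x 60 x 57 mm, with a slot along its top; origin at the centre of its underside
- cup: bystander: white plastic cup, 66 mm diameter, 55 mm high; origin at the centre of its underside
- bottle: bystander: small clear bottle with a white cap, 40 mm diameter, 110 mm high; origin at the centre of its underside
There are look-alikes about, which are no part of the job. Leave any brown or green look-alike of the probe alone.

How it is judged:
By the outcome, as a careful person would: the job done as asked, in the order asked, and still so for the second after the job is handed in, with the robot touching nothing.
It also fails if it takes over 58 s, if anything falls off the work surface, if the arm or the gripper's body presses on something with over 40 N, if the wrist force passes 120 N, or if a joint passes its speed limit or range.

## Working session

There is one attempt and no reset: what is moved stays moved. The work goes in short steps, each a Python script; the robot and the scene stay as the last script left them, time stands still between calls to the robot, and variables do not carry over. Pictures are saved under pics/ and viewed, at most 10 in all, crops included, and the job is handed in when it is done.

```bash
ls; mkdir -p pics
python3 - <<'E'
from rig import arm
import cv2,numpy as np
np.set_printoptions(precision=4,suppress=True)
for n in("scene","top"):
    im=arm.snapshot(n); cv2.imwrite(f"pics/{n}0.png",cv2.resize(im[:,:,::-1],(800,600),interpolation=cv2.INTER_CUBIC)); cv2.imwrite(f"raw_{n}.png",im[:,:,::-1])
    c=arm.get_calibration(n);print(c["intrinsics"],c["cam_to_world"])
print(arm.grip_depth,arm.current_t(),arm.current_tool_rot())
E
```

```text
pics
[[406.9773   0.     257.0809]
 [  0.     406.9773 189.3914]
 [  0.       0.       1.    ]] [[-0.5356  0.4832 -0.6926  1.4542]
 [ 0.8445  0.3092 -0.4374  0.5321]
 [ 0.0028 -0.8191 -0.5736  0.816 ]
 [ 0.      0.      0.      1.    ]]
[[435.8408   0.     261.7372]
 [  0.     435.8408 191.283 ]
 [  0.       0.       1.    ]] [[-0.0134 -0.9986  0.0521  0.4992]
 [-0.9999  0.0134  0.     -0.0305]
 [-0.0007 -0.0521 -0.9986  1.2491]
 [ 0.      0.      0.      1.    ]]
0.0188 0.1 [[ 0.9223  0.3865 -0.0003]
 [ 0.3865 -0.9223  0.0011]
 [ 0.0001 -0.0011 -1.    ]]
```

View pics/top0.png

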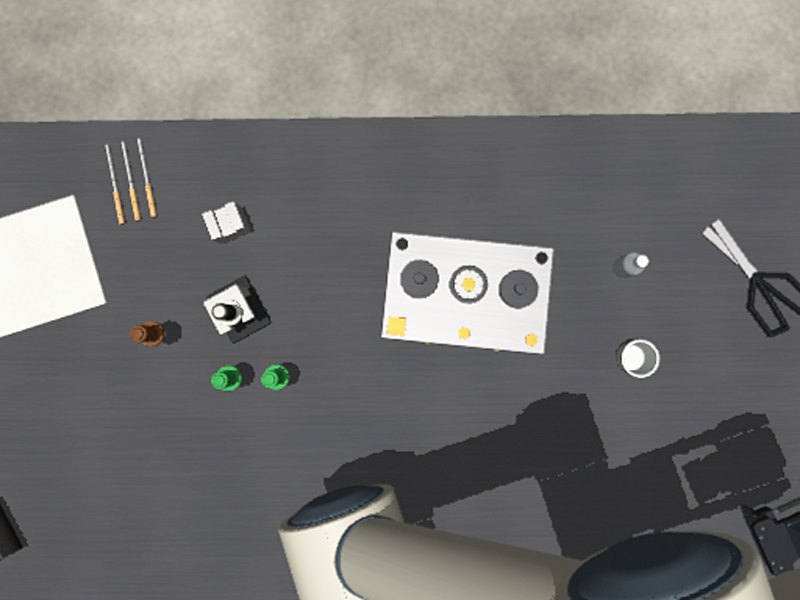

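View pics/scene0.png

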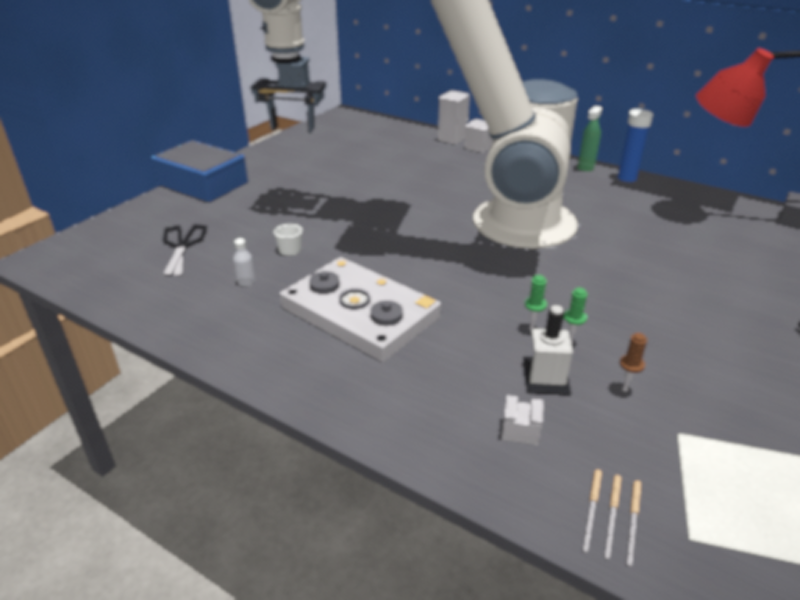

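Top view: the black probe is in the aluminium rest at (227,312). The brown one at (148,333) and green ones at (226,378) and (276,376) are look-alikes. The square pad is at (396,326), with round plugs at (464,333) and (531,340). The open ring with a brass boss is the middle cavity at (468,285), and the two dark discs at (419,279) and (518,289) are caps. I'll confirm these in a crop with measurements.

```bash
cat > h.py <<'E'
import numpy as np, cv2
np.set_printoptions(precision=4,suppress=True)
def ray(cal,uv,z):
    K,T=np.array(cal["intrinsics"]),np.array(cal["cam_to_world"])
    d=T[:3,:3]@np.linalg.solve(K,[uv[0],uv[1],1.]); o=T[:3,3]
    return o+d*(z-o[2])/d[2]
def proj(cal,p):
    K,T=np.array(cal["intrinsics"]),np.array(cal["cam_to_world"])
    q=K@(T[:3,:3].T@(np.array(p)-T[:3,3])); return q[:2]/q[2]
def brass(bgr,minA=10):
    m=cv2.inRange(cv2.cvtColor(bgr,cv2.COLOR_BGR2HSV),(18,90,120),(35,255,255))
    n,l,s,c=cv2.connectedComponentsWithStats(m)
    return [(c[i],s[i,4],s[i,:4]) for i in range(1,n) if s[i,4]>=minA]
E
python3 - <<'E'
from h import *
from rig import arm
im=cv2.imread("raw_top.png"); cal=arm.get_calibration("top")
for c,a,b in brass(im): print(c*1.5625,a,b[2:],ray(cal,c,.044))
P=lambda u,v,z:ray(cal,(u/1.5625,v/1.5625),z)
print("grip top",P(227,311,.15))
for q in[(393,233),(553,248),(544,354),(382,338)]:print("corner",P(*q,.04))
a=cv2.resize(im[165:225,120:190],(467,400),interpolation=3);b=cv2.resize(im[140:230,235:360],(556,400),interpolation=3)
cv2.imwrite("pics/crop1.png",np.hstack([a[:,:300],b[:,:500]]))
E
```

```text
[147.9688 193.9844] 20 [ 4 11] [0.756  0.4334 0.044 ]
[131.7308 194.5913] 13 [3 8] [0.7553 0.4624 0.044 ]
[117.8819 210.3009] 27 [ 4 15] [0.7273 0.4869 0.044 ]
[134.4618 209.375 ] 18 [3 9] [0.7286 0.4573 0.044 ]
[151.4323 209.2448] 12 [3 7] [0.7284 0.427  0.044 ]
[467.9688 283.5938] 52 [8 8] [ 0.5878 -0.1355  0.044 ]
[396.0169 325.3074] 122 [12 12] [ 0.5156 -0.0069  0.044 ]
[463.8338 332.5838] 41 [7 7] [ 0.5011 -0.1266  0.044 ]
[530.9304 339.2401] 44 [8 7] [ 0.4878 -0.2449  0.044 ]
grip top [0.5409 0.2637 0.15  ]
corner [ 0.6805 -0.0035  0.04  ]
corner [ 0.6497 -0.2887  0.04  ]
corner [ 0.4614 -0.2681  0.04  ]
corner [0.4935 0.0183 0.04  ]
```

View pics/crop1.png

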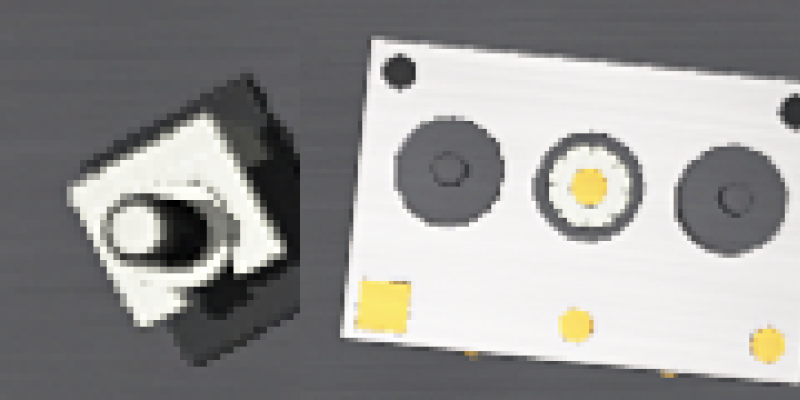

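The crop confirms it: the black probe sits in the aluminium fork, the square pad is at the plate's left corner, and the brass boss inside the open ring is in the middle cavity. The slot opens toward the lower right of the image. Next, a close look with the wrist camera.

```bash
cat >> h.py <<'E'
R0=np.array([[1,0,0],[0,-1,0],[0,0,-1.]])
def look(arm,target,z,R=R0):
    "move TCP (height z, rotation R) so that the wrist camera's axis passes through target"
    C=np.array(arm.get_calibration("wrist")["cam_to_world"]); Rt=np.array(arm.current_tool_rot()); p=np.array(arm.current_ee_pos())
    off=R@Rt.T@(C[:3,3]-p); d=R@Rt.T@C[:3,2]
    k=(target[2]-(z+off[2]))/d[2]; pos=np.array([*(np.array(target)-k*d-off)[:2],z])
    arm.move_to(pos,R); return pos,off,d
E
python3 - <<'E'
from h import *
from rig import arm
print(look(arm,[.541,.264,.1],.30))
cal=arm.get_calibration("wrist"); w=arm.snapshot("wrist")[:,:,::-1]
cv2.imwrite("raw_w1.png",w);cv2.imwrite("pics/w1.png",cv2.resize(w,(800,600),interpolation=3))
np.savez("w1.npz",**cal)
print(arm.current_ee_pos(),arm.current_t(),arm.current_force())
E
```

```text
(array([0.5745, 0.2642, 0.3   ]), array([ 0.0697, -0.0006,  0.2029]), array([-0.2483,  0.0008, -0.9687]))
[0.5748 0.2637 0.2999] 3.3417 [-0.7416  0.5162 -0.8436]
```

View pics/w1.png

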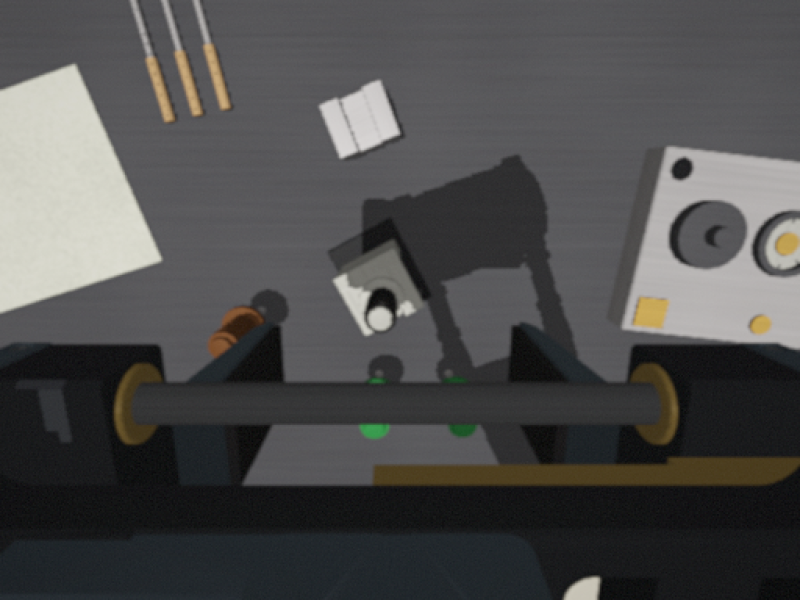

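Wrist view: the cap top is at (379,318) and the flange and fork just above it. The datum is at (651,312) and the boss at (787,243). I'll combine both views.

Run:
```python
from h import *
from rig import arm
w=cv2.imread("raw_w1.png");t=cv2.imread("raw_top.png");cw=dict(np.load("w1.npz"));ct=arm.get_calibration("top")
for c,a,b in brass(w,40):print(c*1.5625,a,b,ray(cw,c,.044))
a=cv2.resize(w[160:220,210:280],(400,343),interpolation=2);b=cv2.resize(t[170:220,125:180],(377,343),interpolation=2)
cv2.imwrite("pics/c2.png",np.hstack([a,b]))
print("cap w",ray(cw,(379/1.5625,318/1.5625),.153),"cap t",ray(ct,(141,199.2),.153))
for p in[[.541,.264,.153],[.541,.264,.093]]:print(proj(cw,p),proj(ct,p))
```

```text
[216.08    75.5237] 182 [131  29  16  41] [0.7441 0.4305 0.044 ]
[187.6453  82.54  ] 172 [113  34  15  39] [0.7382 0.4577 0.044 ]
[159.3142  88.8021] 180 [95 38 16 39] [0.7328 0.4849 0.044 ]
[786.7288 243.1791] 156 [497 149  15  14] [ 0.5869 -0.1352  0.044 ]
[650.0791 311.8536] 336 [405 190  23  20] [ 0.5144 -0.0061  0.044 ]
[759.7295 323.8839] 119 [480 202  13  12] [ 0.5009 -0.1248  0.044 ]
cap w [0.5405 0.2768 0.153 ] cap t [0.5405 0.2736 0.153 ]
[252.6436 203.1588] [144.8229 198.9538]
[252.7231 191.5199] [150.8956 199.7342]
```

View pics/c2.png

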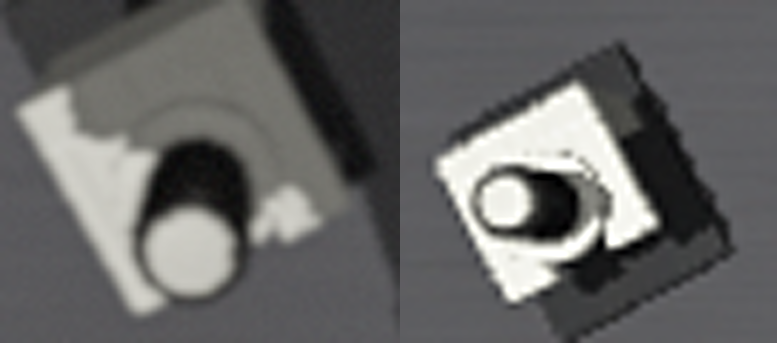

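Two views agree on the probe axis at (0.541, 0.276), the boss at (0.587, -0.135) and the datum at (0.515, -0.0065). This fits the plate geometry, so I'll grasp and lift.

Run:
```python
from h import *
from rig import arm
arm.move_to([.541,.276,.24],R0)
arm.move_l([.541,.276,.106],feed=.12)
print(arm.current_ee_pos(),arm.current_force())
arm.grip(.02)
print(arm.current_width(),arm.current_grasp_force(),arm.current_ee_pos(),arm.current_force())
arm.move_l([.541,.276,.215],feed=.12)
print(arm.current_ee_pos(),arm.current_force(),arm.current_width())
arm.move_l([.515,-.0065,.215],feed=.25)
arm.sleep(.2)
print(arm.current_t(),arm.current_ee_pos(),arm.current_force())
w=arm.snapshot("wrist")[:,:,::-1];s=arm.snapshot("scene")[:,:,::-1]
s=cv2.resize(s[80:260,170:370],(400,360),interpolation=3);w=cv2.resize(w,(400,300))
cv2.imwrite("pics/h1.png",np.hstack([s,np.pad(w,((0,60),(0,0),(0,0)))]))
print(np.array(arm.current_tool_rot()))
```

```text
[0.5415 0.2762 0.1067] [-0.3448  0.1119  0.5429]
0.02680378770265114 29.999686181545258 [0.541  0.2761 0.106 ] [ 0.2467  1.5498 -0.5041]
[0.5405 0.2758 0.2142] [-0.5077 -0.9358 -2.4464] 0.02656042816911069
8.5333 [ 0.515  -0.0057  0.2149] [-0.4199  0.9726 -2.5007]
[[ 1.      0.0008 -0.    ]
 [ 0.0008 -1.      0.    ]
 [-0.     -0.     -1.    ]]
```

View pics/h1.png

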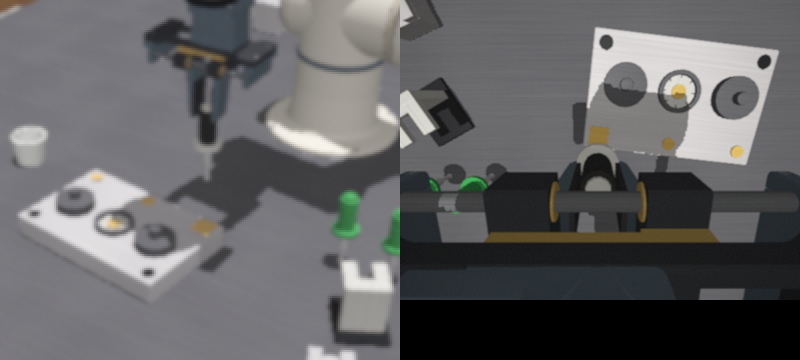

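The probe is held upright above the plate and the fork is empty. Now the first touch on the square pad.

```bash
cat >> h.py <<'E'
def touch(arm,xy,zs=(.135,.1275,.123)):
    arm.move_l([*xy,zs[0]],feed=.12); arm.sleep(.3); f0=arm.current_force()[2]
    for z in zs[1:]:
        arm.move_l([*xy,z],feed=.02); arm.sleep(.2); print(np.array(arm.current_ee_pos()),arm.current_force()[2]-f0)
E
python3 - <<'E'
from h import *
from rig import arm
touch(arm,(.515,-.0065)); arm.sleep(.8)
print(arm.current_force(),arm.current_t(),arm.current_width())
s=arm.snapshot("scene")[:,:,::-1];t=arm.snapshot("top")[:,:,::-1]
cs=arm.get_calibration("scene");print(proj(cs,[.515,-.0065,.044]))
cv2.imwrite("pics/t1.png",cv2.resize(s[150:240,170:290],(800,600),interpolation=3))
E
```

```text
[ 0.515  -0.0065  0.1276] -0.2719725332247591
[ 0.5151 -0.0065  0.1231] 1.1923003185551306
[ 0.2292 -0.2892  0.1755] 11.85 0.02697861391812874
[271.1758 193.0752]
```

View pics/t1.png

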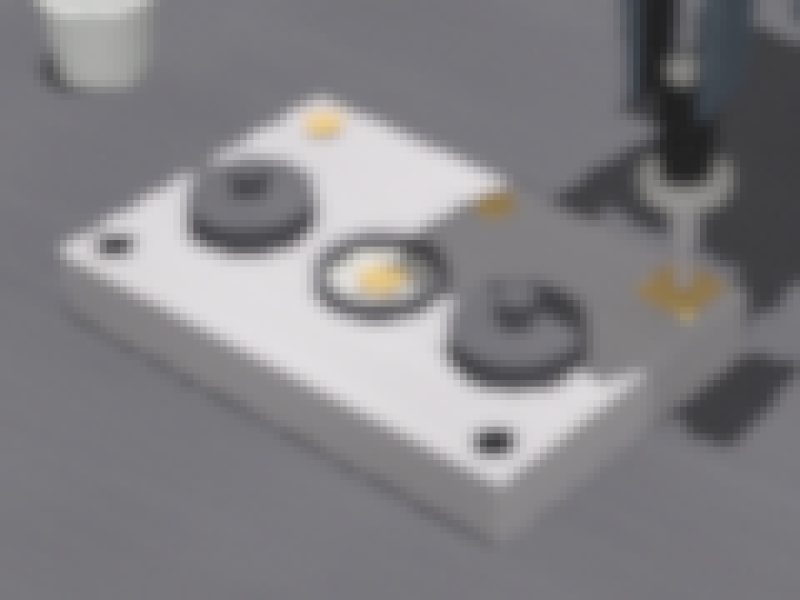

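The ball sits on the middle of the square pad: tip at (683,283), pad centre near (683,290). The force there has risen about 2.7 N from the free-hanging value, which fits a 4 mm plunge. I'll confirm with averaged force, then go on to the boss.

```bash
cat >> h.py <<'E'
def favg(arm,n=15):
    r=[]
    for _ in range(n): r.append(arm.current_force()[2]); arm.sleep(.04)
    return np.mean(r)
E
python3 - <<'E'
from h import *
from rig import arm
f1=favg(arm)
arm.move_l([.515,-.0065,.215],feed=.12); f0=favg(arm); print("datum push",f1-f0)
b=(.587,-.1355)
arm.move_l([*b,.215],feed=.2)
touch(arm,b); arm.sleep(.5); f2=favg(arm); print("boss push",f2-f0,arm.current_t())
s=arm.snapshot("scene")[:,:,::-1]
cv2.imwrite("pics/t2.png",cv2.resize(s[150:240,170:290],(800,600),interpolation=3))
E
```

```text
datum push 2.6906653895433266
[ 0.5871 -0.1355  0.1276] -0.3703295643362252
[ 0.587  -0.1355  0.1231] 1.95186122340355
boss push 2.610353873973178 18.55
```

View pics/t2.png

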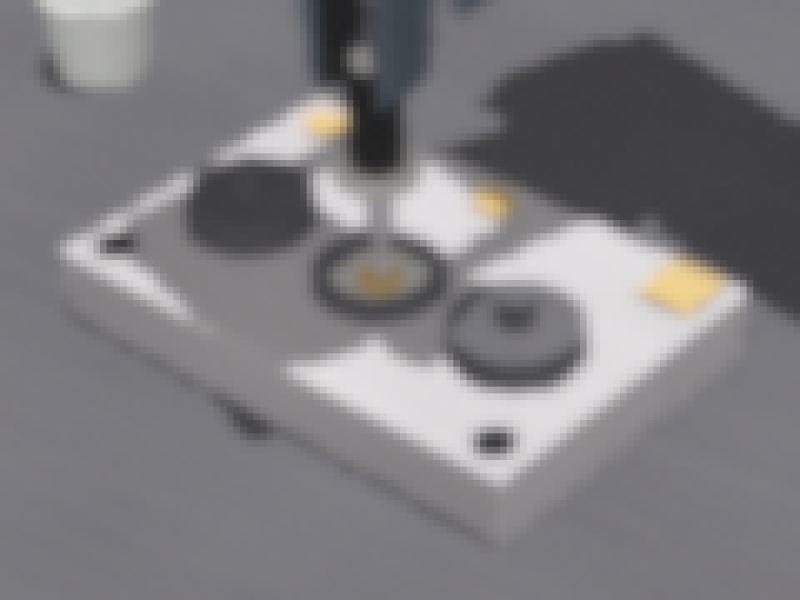

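The ball is on the boss inside the ring, near (380,272), with a 2.6 N push. Next come the second datum touch and hanging the probe back in the fork.

Run:
```python
from h import *
from rig import arm
arm.move_l([.587,-.1355,.215],feed=.12)
f0=favg(arm)
d=(.515,-.0065); arm.move_l([*d,.215],feed=.2)
touch(arm,d); arm.sleep(.5); print("datum push",favg(arm)-f0)
arm.move_l([*d,.215],feed=.12)
p=(.541,.276); arm.move_l([*p,.215],feed=.2); arm.sleep(.3); print(arm.current_ee_pos(),arm.current_width())
arm.move_l([*p,.125],feed=.1); f=favg(arm,6)
arm.move_l([*p,.1065],feed=.03); arm.sleep(.3)
print("seat df",favg(arm,6)-f,f-f0,arm.current_ee_pos())
arm.grip(.06); arm.sleep(.3)
arm.move_l([*p,.2],feed=.1); arm.move_l([.60,.276,.30],feed=.2); arm.sleep(.3)
print(arm.current_t(),arm.current_force())
t=arm.snapshot("scene")[:,:,::-1];w=arm.snapshot("wrist")[:,:,::-1]
a=cv2.resize(t[160:290,320:430],(400,473),interpolation=3);b=cv2.resize(w[130:248,205:305],(400,473),interpolation=3)
cv2.imwrite("pics/e1.png",np.hstack([a,b]))
```

```text
[ 0.5151 -0.0065  0.1276] 0.9978972248783817
[ 0.5151 -0.0065  0.1231] 2.8369787856360076
datum push 2.6266932584339373
[0.5411 0.2756 0.2151] 0.02681447471089272
seat df -0.1307198216424892 0.16680697636439845 [0.541  0.276  0.1065]
33.0667 [0.0336 0.1702 0.6624]
```

View pics/e1.png

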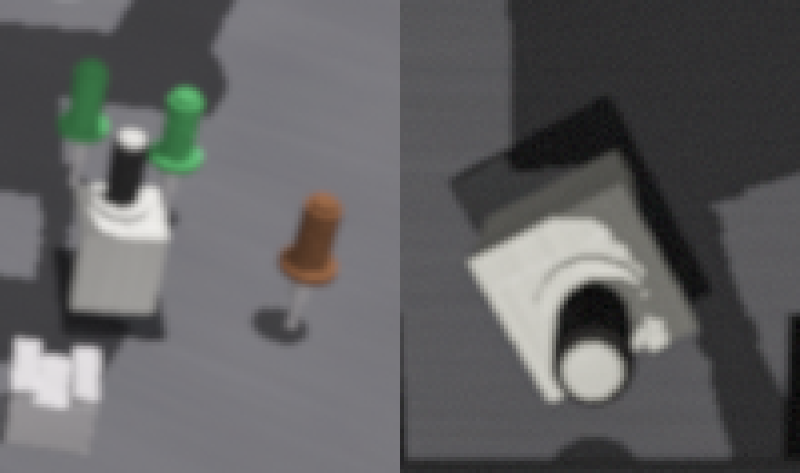

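The probe is upright in the fork with its flange on the prongs (left view, grip at (125,165)). The look-alikes and the block haven't moved, and the gripper is clear.

```bash
python3 -c "
from rig import arm
print(arm.sign_off(),arm.current_t())"
```

```text
the job is handed in; nothing more can be done
the job is handed in; nothing more can be done
```

I touched the probe on the square pad, the open-ring boss and the square pad again, pressing about 2.6–2.7 N each time. It now hangs upright in its fork, and I handed the job in at about 33 s.

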